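# Change over the tiles in a laser engraver

## Robot

A 6-joint arm with a two-finger parallel gripper is mounted at the origin on the work surface. World frame = base frame: x ahead of the robot, y to its left, z up, the work surface at z = 0. Lengths are in m, angles in rad, forces in N, time in s.
With the tool pointing down it reaches from about 0.35 to 0.775 m from the base axis. Payload 5.5 kg.
Tool frame: the origin (TCP) lies at the very end of the fingers, on their centre line; the grasp point (between the pads) lies 19 mm behind it; z points along the fingers, y is the line along which they close (so a half turn about z gives the same grasp; the last joint's range is limited). The gripper opens to 85 mm and grips with 20 to 120 N. Pads are 22 mm wide; open, the fingers measure 114 mm over their backs; the gripper's body (76 mm by 85 mm) begins 54 mm behind the grasp point. The pads swing forward as they close: fully open they stand 13 mm farther back than shut.
Start: joints at [1.04, 0.313, 0.046, 1.304, 0, 1.431], TCP at [0.219, 0.532, 0.231] pointing down, gripper open.
Joint ranges: [-2.76, 2.76], [-0.86, 1.69], [-1.03, 1.26], [-2.2, 2.34], [-1.47, 1.5], [-3.14, 3.14]. Speed limits (rad/s): [2.57, 2.57, 3.14, 3.14, 3.14, 3.14].

## Interface

Orientations are given as a unit quaternion [w, x, y, z].
In Python, from workcell import env gives the robot as it stands. The module is installed in compiled form; this text tells all that it offers.
- The arm moves only by the tool jog_arm, never from a script. Its arguments are lists of equal length, an entry for each row: "gripper": the opening, from 0 (shut) to 1 (fully open); "offset": the shift along the world's x, y, z in cm, a list of three; "twist": the turn about the world's z in degrees. In form: {"gripper": [gripper, ...], "offset": [[dx, dy, dz], ...], "twist": [twist, ...]}. A call has exactly 8 rows; each row is the pose to reach, as a shift and turn from the pose commanded when the call began; what a row does not reach only later rows make up. A row lasts 1/8 s, in which the tool goes at most 62.5 mm and 10.7 degrees, less where a joint would pass 70% of its speed; a pose out of reach is approached as far as the arm can. A call with a gripper value outside its range is refused whole. The fingers move at their own pace and stop on an object; "squeeze" is the grip in N (left out, the last holds). Time passes only in rows, so rows that repeat a pose let the fingers close, or fill a call up. It gives the time, the measured TCP pose, the force, the opening and the grip force at its end, in the units of the state.
- env.get_state(): the state, without advancing time (a new reading comes with each control period).
- env.read_camera(name): name is "side" or "top"; returns a dict with "image" (420x560x3 uint8, red, green, blue), "z_map" (420x560 float32, m along the optical axis (not along the pixel's ray), 0 where there is no reading), "fovy" (degrees; the focal length in pixels is half the picture's height over the tangent of half this angle, whatever the lens; pixels are square), "cx", "cy" (the principal point, pixels), "cam_to_world" (4x4, takes a point from camera to world coordinates). Camera axes: x right, y up, looking along -z (the intrinsics and any distortion apply to the point x, -y, -z); pixel columns grow to the right and rows downward; lengths in m; the calibration is good to about 2 mm. A picture is of the moment at which its call begins.
- env.hand_in(): hands the job in; it is judged then, once.
The state is a dict: "clock": time; "joint_pos": joint angles; "qvel": joint speeds; "tau": joint torques, N m; "tcp_pos": TCP position; "orientation": TCP orientation; "wrist_force": force on the tool from outside, world axes, zero at the start; "ft_torque": the same for the moment, N m; "finger_gap": finger opening in m; "grip_force": force on a finger pad.
Only numpy, scipy, OpenCV 4.12 (cv2) and the standard library are available. Lean on these libraries where they do the work, as an engineer would, in place of code of your own. Each camera call takes 0.05 s, during which the arm holds its last target. There are 200 camera calls.

## Task

The laser engraver has finished a batch of tiles: press its orange lid-release button so that the lid springs right up, then take out the finished tiles with the dark engraving and lay them gently, one beside another, on the sloping wooden rack, each with its length up the slope and its lower end against the lip. Lay the plain white blank tiles flat across both support bars in the engraver, side by side with their length across the bars, and then push the lid down until it latches shut. Leave the mug, jar, cup and roll of tape where they stand.

Things in the scene. Friction and masses are not known exactly. Their poses are not given: they have to be found in the camera images.
- engraver: fixed laser engraver: white case 320 mm wide (its x), 275 mm deep (its y, -145 to +130), 85 mm high, open on top under the lid. Origin at bench height, z up. Front (-y): solid console 55 mm deep, deck at 85 mm; lid hinged along the rear (+y). Clear inside: x -148 to 148, y -90 to 62 mm; behind it the gantry and red laser head, tops at 72 and 82 mm. Black bed 12 mm above the bench
- bars_mid (a point): point midway between the two support bars, level with their tops, 45 mm above the bench, 33 mm above the bed; axes as the engraver's. The bars are 6 mm wide, run along the engraver's x over the inner width (296 mm), 30 mm either side of this point (centre lines); a tile across them has its length along the engraver's y
- lid (a joint): lid hinge, rad: 0 shut, 1.6 (just past upright) sprung open at its stop. White frame with amber window, 320 mm wide, 205 mm hinge to front edge, 24 mm thick, 0.45 kg. Unlatched, a spring drives it open in about a second from any angle; it takes 2 to 3 N near the front edge to push it down, about 10 N over the last 15 mm to click the latch. Latched it reads under 0.02
- lid_hinge (a point): point on the lid's hinge axis midway across, 87 mm above the bench; the axis runs along the engraver's x. Shut, the lid reaches from here 205 mm towards the engraver's -y, underside level with the axis, outer face 24 mm above it; opening, the front edge rises and swings back to +y
- lid_edge (a point): middle of the lid's front edge, on its outer face: 205 mm from the hinge axis and 24 mm out from the lid's underside; moves with the lid. A black finger lip sticks out 10 mm beyond it over the middle 90 mm
- release (a joint): orange lid-release button, m: 0 up, 0.007 fully down; springs back. About 1.5 N starts it, 5 N holds it fully down; the latch lets go at 3 to 6 mm. It dips by itself as the lid is latched. Its latch bolt, 14 mm wide, sticks 15 mm out of the inner face of the console midway across, 70 to 84 mm above the bench
- release_top (a point): centre of the top face of the release button (orange, 32 mm across), pressed straight down; it stands about 23 mm above the console deck, 120 mm in front of the engraver's origin
- rack: fixed wooden rack 292 mm long (its x); origin at bench height under rack_seat, z up. It slopes up towards its +y at 0.436 rad (25 degrees)
- rack_seat (a point): point in the rack's slope plane, 62 mm above the bench, midway along; axes as the rack's (level). A tile rests on a ledge 50 to 26 mm down the slope from it and a rail 26 to 38 mm up the slope, open between. The lip, 8 mm high, has its face 50 mm down the slope: a tile against it has its underside's centre on the level line through this point along x. Room for three within 110 mm either side
- done1: finished tile: white glazed ceramic with a dark engraved panel on top, 100 x 50 x 10 mm, about 110 g; origin at the centre of its underside, x along its 100 mm length, y along its 50 mm width, z out of its top. At the start it lies across the engraver's support bars. May be absent (2 or 3 of the three are there)
- done2: finished tile: white glazed ceramic with a dark engraved panel on top, 100 x 50 x 10 mm, about 110 g; origin at the centre of its underside, x along its 100 mm length, y along its 50 mm width, z out of its top. At the start it lies across the engraver's support bars. May be absent (2 or 3 of the three are there)
- done3: finished tile: white glazed ceramic with a dark engraved panel on top, 100 x 50 x 10 mm, about 110 g; origin at the centre of its underside, x along its 100 mm length, y along its 50 mm width, z out of its top. At the start it lies across the engraver's support bars. May be absent (2 or 3 of the three are there)
- blank1: blank tile: plain white glazed ceramic, 100 x 50 x 10 mm, about 110 g; origin at the centre of its underside, x along its 100 mm length, y along its 50 mm width, z up. At the start it lies flat on the bench top (z = 0) over a thin cork-coloured mat. May be absent (2 or 3 of the three are there)
- blank2: blank tile: plain white glazed ceramic, 100 x 50 x 10 mm, about 110 g; origin at the centre of its underside, x along its 100 mm length, y along its 50 mm width, z up. At the start it lies flat on the bench top (z = 0) over a thin cork-coloured mat. May be absent (2 or 3 of the three are there)
- blank3: blank tile: plain white glazed ceramic, 100 x 50 x 10 mm, about 110 g; origin at the centre of its underside, x along its 100 mm length, y along its 50 mm width, z up. At the start it lies flat on the bench top (z = 0) over a thin cork-coloured mat. May be absent (2 or 3 of the three are there)
- mug: bystander: white mug, 82 mm across, 95 mm tall; origin at the centre of its underside
- jar: bystander: green jar of glaze, 72 mm across, 100 mm tall; origin at the centre of its underside
- cup: bystander: blue cup, 84 mm across, 75 mm tall; origin at the centre of its underside
- tape: bystander: roll of yellow tape lying flat, 100 mm across, 25 mm high; origin at the centre of its underside
Things that resemble listed ones, but are neither listed nor needed, are in the scene too. What is shaped like the blank3 but purple or red is not meant.

How it is judged:
By the outcome, as a careful person would: the job done as asked, in the order asked, and still so for the second after the job is handed in, with the robot touching nothing.
Of done1, done2, done3 only 2 to 3 are there at a start; the rules pass over those that are not, and their reading is None.
Of blank1, blank2, blank3 only 2 to 3 are there at a start; the rules pass over those that are not, and their reading is None.
At some moment in a run one of blank1, blank2, blank3 may be knocked a few centimetres aside while the robot is not near it.
It also fails if it takes over 210 s, if anything falls off the work surface, if the arm or the gripper's body presses on something with over 40 N, if the wrist force passes 120 N, or if a joint passes its speed limit or range.

## Working session

There is one attempt and no reset: what is moved stays moved. The work goes in short steps, Python scripts to look and compute and a tool call to move; the robot and the scene stay as the last step left them, time stands still between calls to the robot, and variables do not carry over. Pictures are saved under pics/ and viewed, at most 14 in all, crops included, and the job is handed in when it is done.

Besides the shell and the picture viewer there is one more tool, called after ">>>" as a command line: name --pt "numbers of a row" for each row, then --argument value for the rest. jog_arm: Moves the arm, as the interface text tells. Its arguments: {"type":"object","properties":{"gripper":{"type":"array"},"offset":{"type":"array"},"twist":{"type":"array"},"squeeze":{"type":"number"}},"required":["gripper","offset","twist"]}

```bash
mkdir -p pics
cat > h.py <<'E'
import numpy as np, cv2
from workcell import env
def cam(n):
    c=env.read_camera(n); c['f']=210/np.tan(np.radians(c['fovy'])/2); return c
def save(c,name,box=None,s=1):
    im=c['image'][...,::-1]
    if box: im=im[box[1]:box[3],box[0]:box[2]]
    cv2.imwrite('pics/'+name,cv2.resize(im,None,fx=s,fy=s,interpolation=cv2.INTER_CUBIC))
def ray(c,u,v):
    d=np.array([(u-c['cx'])/c['f'],-(v-c['cy'])/c['f'],-1.]); M=c['cam_to_world']; return M[:3,3],M[:3,:3]@d
def onz(c,u,v,z):
    o,d=ray(c,u,v); return o+d*(z-o[2])/d[2]
def pt(c,u,v):
    o,d=ray(c,u,v); return o+d*float(c['z_map'][int(round(v)),int(round(u))])
def proj(c,p):
    M=np.linalg.inv(c['cam_to_world']); q=M[:3,:3]@np.array(p)+M[:3,3]
    return c['cx']+c['f']*q[0]/-q[2], c['cy']-c['f']*q[1]/-q[2]
E
python3 - <<'E'
from h import *
for n in ('top','side'):
    c=cam(n); save(c,n+'0.png',s=1.4); print(n,[k for k in c],c['fovy'],c['cx'],c['cy'],c['cam_to_world'].round(3).tolist(), {k:c[k] for k in c if 'dist' in k})
s=env.get_state(); print(s)
E
```

```text
top ['image', 'z_map', 'fovy', 'cx', 'cy', 'cam_to_world', 'f'] 57.615272665425124 284.91191424636224 209.11003373807415 [[-0.028, 0.997, -0.066, 0.49], [-1.0, -0.028, 0.001, -0.084], [-0.001, 0.066, 0.998, 1.342], [0.0, 0.0, 0.0, 1.0]] {}
side ['image', 'z_map', 'fovy', 'cx', 'cy', 'cam_to_world', 'f'] 55.867278075045675 281.3808726354208 209.7532469568687 [[0.999, 0.034, -0.012, 0.549], [-0.033, 0.722, -0.691, -0.815], [-0.014, 0.691, 0.722, 0.833], [0.0, 0.0, 0.0, 1.0]] {}
{'clock': 0.1, 'joint_pos': array([1.04038366e+00, 3.13922974e-01, 4.51206681e-02, 1.30358187e+00,
       1.99959265e-05, 1.43119637e+00]), 'qvel': array([ 5.07209330e-04, -2.85555805e-04,  4.27018058e-03,  1.26660289e-03,
       -1.45612671e-04, -3.84897798e-05]), 'tau': array([ 1.94031629e-03, -4.81724489e+01,  2.99244529e+01,  1.27174592e-02,
       -1.26701880e-04,  1.49848240e-06]), 'tcp_pos': array([0.2188228 , 0.53126677, 0.23051083]), 'orientation': array([-2.70464354e-04,  1.94165119e-01,  9.80968540e-01, -7.46500512e-04]), 'wrist_force': array([ 0.84479477,  0.5309683 , -0.09192144]), 'ft_torque': array([-0.05214283, -0.00567261,  0.01236293]), 'grip_force': 0.0, 'finger_gap': 0.08494489029614671}
```

View pics/top0.png

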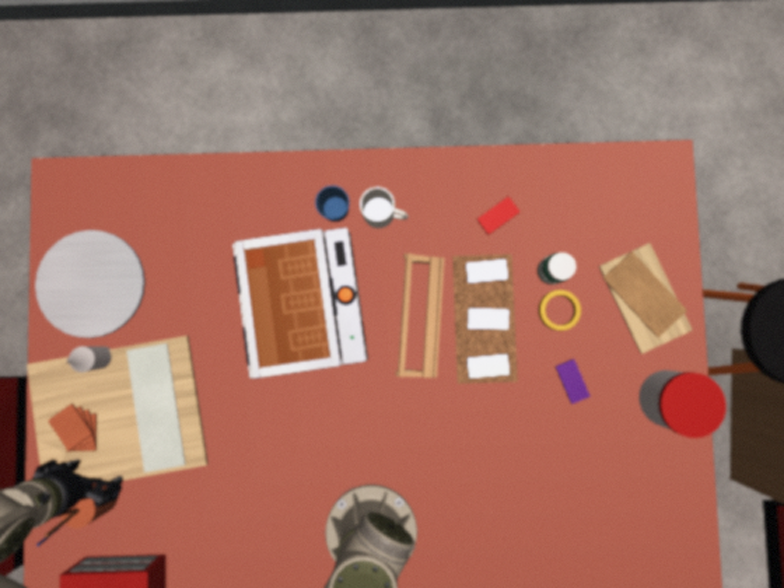

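View pics/side0.png

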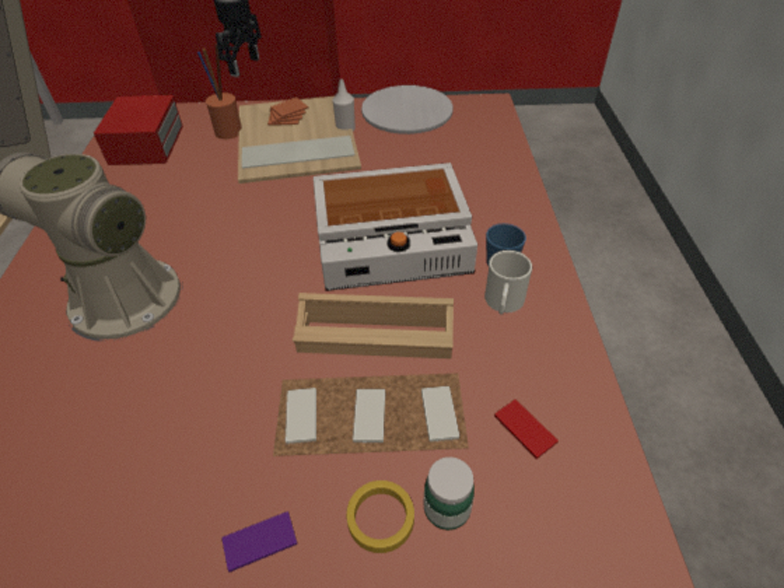

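The top view shows three engraved tiles under the amber lid at (297,267), (300,302), (307,338), in 1.4x pixels. The three blanks are on the cork at (487,271), (488,319), (488,366), the button is at (345,295), the rack spans 400-443 by 255-377, and the mug and cup are beyond the engraver. Things that could be mistaken for a blank: the red tile (498,215), the purple tile (572,381), the pale strip on the cutting board (155,407) and the white jar lid (560,267). I choose the three white rectangles on the cork and will check them in a close crop.

```bash
cat >> h.py <<'E'
def rects(c,mask,amin,z):
    out=[]
    for k in cv2.findContours(mask.astype(np.uint8),cv2.RETR_EXTERNAL,cv2.CHAIN_APPROX_NONE)[0]:
        if cv2.contourArea(k)<amin: continue
        P=np.array([onz(c,u,v,z)[:2] for u,v in k[:,0]],np.float32)*1000
        (x,y),(w,h),a=cv2.minAreaRect(P)
        if w<h: w,h,a=h,w,a+90
        out.append((round(x,1),round(y,1),round(w),round(h),round((a+90)%180-90,1),k[:,0].mean(0).round()))
    return out
def blanks(c,z=.01):
    im=c['image'].astype(int); m=(im.min(2)>150)&(im.max(2)-im.min(2)<45)
    g=np.array([[onz(c,u,v,0)[:2] for u in range(560)] for v in range(420)])
    m&=(g[...,1]<-.17)&(g[...,1]>-.50)&(g[...,0]>.25)&(g[...,0]<.75)
    return rects(c,m,150,z)
E
python3 - <<'E'
from h import *
T,S=cam('top'),cam('side')
save(T,'crop1.png',(160,150,400,285),3.3)
for n,c in(('top',T),('side',S)):
    print(n); [print(' blank',b) for b in blanks(c)]
    h=cv2.cvtColor(c['image'],cv2.COLOR_RGB2HSV); m=(h[...,0]>5)&(h[...,0]<16)&(h[...,1]>190)&(h[...,2]>190)
    k,l,st,ce=cv2.connectedComponentsWithStats(m.astype(np.uint8))
    for i in range(1,k):
        if st[i,4]>30: print(' orange',st[i],ce[i].round(1),onz(c,*ce[i],.108).round(4),pt(c,*ce[i]).round(4))
# point cloud from top
v,u=np.mgrid[0:420,0:560]
d=np.stack([(u-T['cx'])/T['f'],-(v-T['cy'])/T['f'],-np.ones_like(u,float)],-1)*T['z_map'][...,None]
W=d@T['cam_to_world'][:3,:3].T+T['cam_to_world'][:3,3]
def rr(m,name):
    m=cv2.morphologyEx(m.astype(np.uint8),cv2.MORPH_OPEN,np.ones((2,2)))
    for k in cv2.findContours(m,cv2.RETR_EXTERNAL,cv2.CHAIN_APPROX_NONE)[0]:
        if cv2.contourArea(k)<300: continue
        P=np.array([W[b,a,:2] for a,b in k[:,0]],np.float32)*1000
        P=P[np.isfinite(P).all(1)]
        print(name,cv2.minAreaRect(P),cv2.boxPoints(cv2.minAreaRect(P)).round().tolist())
x,y,z=W[...,0],W[...,1],W[...,2]
rr((z>.1)&(z<.125)&(x>.3)&(x<.75)&(y>-.1)&(y<.3),'lid')
rr((z>.07)&(z<.125)&(x>.3)&(x<.75)&(y>-.1)&(y<.3),'case')
rk=(z>.02)&(z<.11)&(x>.3)&(x<.7)&(y<-.09)&(y>-.25); rr(rk,'rack')
for yy in np.arange(-.1,-.24,-.01):
    m=rk&(abs(y-yy)<.005); print(round(yy,2),m.sum(),z[m].round(3).min() if m.any() else 0,np.median(z[m]) if m.any() else 0, z[m].max() if m.any() else 0)
E
```

```text
top
 blank (392.5, -300.0, 102, 53, -86.4, array([348., 261.]))
 blank (508.7, -304.7, 101, 52, 87.9, array([348., 227.]))
 blank (629.1, -305.8, 103, 53, -85.8, array([347., 193.]))
side
 blank (638.3, -428.5, 66, 64, -2.3, array([322., 342.]))
 blank (511.2, -307.7, 93, 48, 87.1, array([264., 296.]))
 blank (393.4, -301.7, 98, 46, -86.2, array([215., 296.]))
 blank (631.1, -307.6, 98, 48, -86.2, array([314., 295.]))
lid ((556.2705078125, 114.33235931396484), (325.8631896972656, 378.7674560546875), 6.680788993835449) [[372.0, 283.0], [416.0, -93.0], [740.0, -55.0], [696.0, 321.0]]
case ((562.1618041992188, 121.10047149658203), (338.8088073730469, 386.912841796875), 7.837555408477783) [[368.0, 290.0], [421.0, -94.0], [756.0, -47.0], [704.0, 336.0]]
rack ((514.6997680664062, -141.8324737548828), (100.17545318603516, 301.5483093261719), 86.39972686767578) [[361.0, -182.0], [662.0, -201.0], [668.0, -101.0], [367.0, -82.0]]
-0.1 158 0.029 0.07466218244261746 0.082319470372608
-0.11 74 0.029 0.07337893947434382 0.08091195885957947
-0.12 29 0.021 0.05056792341001981 0.06642600846253877
-0.13 29 0.021 0.046220930447210984 0.058233602210309154
-0.14 87 0.029 0.04762372349124644 0.05539464536332961
-0.15 177 0.028 0.04719499283093165 0.0547972210721297
-0.16 250 0.036 0.045188064479400936 0.054648222875677055
-0.17 221 0.034 0.04444271032514968 0.05328775750345005
-0.18 135 0.035 0.04395799866984329 0.052464534086928305
-0.19 42 0.041 0.045506423513980154 0.05021659240648457
-0.2 0 0 0 0
-0.21 0 0 0 0
-0.22 0 0 0 0
-0.23 0 0 0 0
```

View pics/crop1.png

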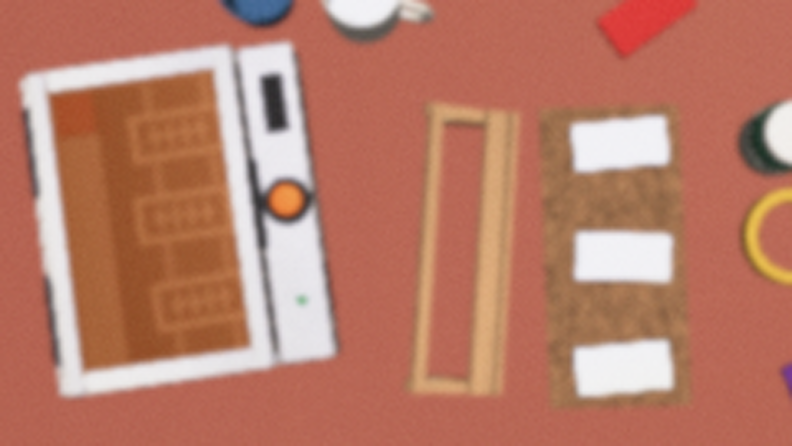

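The crop confirms three plain white blanks on the cork. The rack lip is on the right, towards world -y, and the engraver is turned about +7 degrees. Next I'll refine the engraver and the button.

Run:
```python
from h import *
T,S=cam('top'),cam('side')
R=[]
for n,c in(('top',T),('side',S)):
    im=c['image'].astype(int); m=(im[...,0]>190)&(im[...,1]>80)&(im[...,1]<170)&(im[...,2]<90)
    k,l,st,ce=cv2.connectedComponentsWithStats(m.astype(np.uint8))
    for i in range(1,k):
        if st[i,4]>20: print(n,' orange',st[i],ce[i].round(1),onz(c,*ce[i],.108).round(4))
    # white case
im=T['image'].astype(int); m=((im.min(2)>140)&(im.max(2)-im.min(2)<50)).astype(np.uint8)
m=cv2.morphologyEx(m,cv2.MORPH_CLOSE,np.ones((5,5)))
for k in cv2.findContours(m,cv2.RETR_EXTERNAL,cv2.CHAIN_APPROX_NONE)[0]:
    if cv2.contourArea(k)>2000:
        b=cv2.boxPoints(cv2.minAreaRect(k)); print('case?',b.round(1).tolist(),[(onz(T,*p,.085)[:2]*1000).round() .tolist() for p in b])
# rack by wood colour, rotated rect
h=cv2.cvtColor(T['image'],cv2.COLOR_RGB2HSV)
m=((h[...,0]>9)&(h[...,0]<25)&(h[...,1]>80)&(h[...,2]>130)).astype(np.uint8); m[:, :283]=0; m[:,319:]=0
m=cv2.morphologyEx(m,cv2.MORPH_OPEN,np.ones((3,3)))
k=max(cv2.findContours(m,cv2.RETR_EXTERNAL,cv2.CHAIN_APPROX_NONE)[0],key=cv2.contourArea)
b=cv2.boxPoints(cv2.minAreaRect(k)); print('rack',b.round(1).tolist(),[(onz(T,*p,.05)[:2]*1000).round().tolist() for p in b])
```

```text
top  orange [362 140  10  13  21] [367.2 145. ] [ 0.775 -0.36   0.108]
top  orange [242 206   9   9  63] [246.2 210. ] [0.5727 0.0407 0.108 ]
top  orange [389 206  27  31 116] [406.3 219.4] [ 0.5281 -0.4761  0.108 ]
top  orange [389 210  23  23  79] [396.4 220.4] [ 0.5257 -0.4439  0.108 ]
case? [[89.30000305175781, 248.8000030517578], [119.4000015258789, 244.3000030517578], [132.5, 332.70001220703125], [102.30000305175781, 337.1000061035156]] [[461.0, 560.0], [473.0, 461.0], [187.0, 419.0], [176.0, 516.0]]
case? [[9.5, 203.5], [64.5, 148.5], [117.0, 201.0], [62.0, 256.0]] [[617.0, 825.0], [797.0, 645.0], [616.0, 470.0], [440.0, 649.0]]
case? [[164.0, 172.10000610351562], [247.6999969482422, 160.1999969482422], [261.79998779296875, 258.5], [178.10000610351562, 270.3999938964844]] [[708.0, 313.0], [740.0, 34.0], [414.0, -5.0], [383.0, 270.0]]
case? [[86.30000305175781, 40.20000076293945], [223.1999969482422, 36.400001525878906], [225.1999969482422, 105.69999694824219], [88.30000305175781, 109.5]] [[1168.0, 575.0], [1169.0, 109.0], [928.0, 106.0], [927.0, 567.0]]
case? [[405.3999938964844, 85.19999694824219], [479.20001220703125, -3.5999999046325684], [614.7999877929688, 109.19999694824219], [541.0, 198.0]] [[981.0, -502.0], [1285.0, -770.0], [879.0, -1200.0], [587.0, -932.0]]
rack [[282.79998779296875, 268.0], [289.1000061035156, 180.60000610351562], [317.79998779296875, 182.6999969482422], [311.5, 270.1000061035156]] [[378.0, -72.0], [673.0, -102.0], [663.0, -199.0], [369.0, -168.0]]
```

>>> jog_arm --gripper '[0,0,0,0,0,0,0,0]' --pt "4.4 -6 0" --pt "8.8 -12 0" --pt "13 -18 0" --pt "17.5 -24 0" --pt "22 -30 0" --pt "26 -36 0" --pt "30 -42 0" --pt "33 -46 0" --twist '[-8,-16,-24,-32,-40,-48,-56,-60.8]' --squeeze 40

```text
clock: 1.3
tcp_pos: [0.5117, 0.1238, 0.2315]
orientation: [0.0, 0.665, 0.747, 0.0]
wrist_force: [0.4, -0.2, -0.3]
finger_gap: 0.0001
grip_force: 0.0
```

>>> jog_arm --gripper '[0,0,0,0,0,0,0,0]' --pt "1.2 -1.8 -3" --pt "2.4 -3.6 -6" --pt "2.4 -3.6 -10" --pt "2.4 -3.6 -10" --pt "2.4 -3.6 -10" --pt "2.4 -3.6 -10" --pt "2.4 -3.6 -10" --pt "2.4 -3.6 -10" --twist '[0,0,0,0,0,0,0,0]'

```text
clock: 2.3
tcp_pos: [0.5352, 0.0899, 0.1321]
orientation: [0.001, 0.664, 0.748, 0.0]
wrist_force: [-0.1, 0.6, 1.0]
finger_gap: 0.0002
grip_force: 0.0
```

>>> jog_arm --gripper '[0,0,0,0,0,0,0,0]' --pt "1.9 -2.8 0" --pt "3.8 -5.5 0" --pt "3.8 -5.5 0" --pt "3.8 -5.5 -1.8" --pt "3.8 -5.5 -2.6" --pt "3.8 -5.5 -3.2" --pt "3.8 -5.5 -3.2" --pt "3.8 -5.5 -3.2" --twist '[0,0,0,0,0,0,0,0]'

```text
clock: 3.3
tcp_pos: [0.572, 0.0351, 0.101]
orientation: [0.0, 0.664, 0.748, -0.0]
wrist_force: [-4.6, -0.9, 10.2]
finger_gap: 0.0003
grip_force: 5.3
```

>>> jog_arm --gripper '[0,0,0,0,0,0,0,0]' --pt "0 0 1.5" --pt "0.6 -5 3" --pt "1.2 -10 6" --pt "1.5 -14 12" --pt "1.5 -17 17" --pt "1.5 -17 20" --pt "1.5 -17 20" --pt "1.5 -17 20" --twist '[0,0,0,0,0,0,0,0]'

```text
clock: 4.3
tcp_pos: [0.5877, -0.135, 0.299]
orientation: [-0.0, 0.664, 0.748, 0.0]
wrist_force: [0.4, -0.1, -0.1]
finger_gap: 0.0004
grip_force: 0.0
```

Run:
```python
from h import *
T,S=cam('top'),cam('side')
a=cv2.resize(T['image'][140:290,150:400],None,fx=2.4,fy=2.4); b=cv2.resize(S['image'][90:240,190:370],None,fx=2.4,fy=2.4)
cv2.imwrite('pics/open.png',np.hstack([a[:360],b[:360]])[...,::-1][:, :1032][:, :].copy() if False else cv2.resize(np.hstack([a,b]),(800,int(800*360/1032)))[...,::-1])
print([x for x in blanks(T)])
```

```text
[(392.5, -300.0, 102, 53, -86.4, array([348., 261.])), (508.4, -304.7, 102, 52, 88.4, array([348., 227.])), (629.9, -317.0, 80, 53, -85.9, array([352., 193.])), (655.1, -272.0, 158, 33, -23.4, array([338., 186.])), (718.5, -217.6, 95, 53, 88.2, array([322., 167.]))]
```

View pics/open.png

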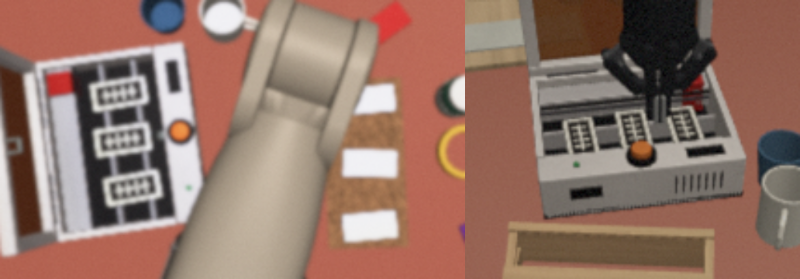

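The lid is open. Three engraved tiles lie across the bars, and the laser head sits at the far rear corner. Next I'll measure the tiles.

```bash
cat >> h.py <<'E'
O=np.array([.559,.1595]); A=np.radians(6.8); XE=np.array([np.cos(A),np.sin(A)]); YE=np.array([-np.sin(A),np.cos(A)])
def eng(p): d=np.asarray(p)[...,:2]-O; return d@XE,d@YE
def inside(c,th=125,z=.055,ymax=.04):
    g=np.array([[onz(c,u,v,z)[:2] for u in range(560)] for v in range(420)]); ex,ey=eng(g)
    im=c['image'].astype(int); m=(im.min(2)>th)&(abs(ex)<.14)&(ey>-.086)&(ey<ymax)
    m=cv2.morphologyEx(m.astype(np.uint8),cv2.MORPH_CLOSE,np.ones((3,3)))
    return rects(c,m,120,z)
E
python3 - <<'E'
from h import *
T=cam('top')
for th in(125,150,170): print(th,inside(T,th))
S=cam('side')
for th in(125,): print('s',inside(S,th))
E
```

```text
125 [(560.8, 145.9, 280, 107, 7.2, array([217., 216.]))]
150 [(473.6, 132.8, 101, 74, -79.8, array([220., 241.])), (602.9, 151.5, 158, 103, 4.8, array([215., 203.]))]
170 [(475.5, 133.1, 100, 54, -81.3, array([221., 240.])), (562.5, 149.8, 100, 55, -82.9, array([216., 215.])), (648.4, 155.1, 100, 55, -81.3, array([214., 190.]))]
s [(511.5, 130.1, 178, 124, 6.7, array([267., 163.])), (639.0, 140.0, 110, 109, -71.2, array([308., 162.]))]
```

>>> jog_arm --gripper '[0.8,0.8,0.8,0.8,0.8,0.8,0.8,0.8]' --pt "-2 5 -1" --pt "-4 10 -4" --pt "-6 15 -8" --pt "-8 20 -12" --pt "-10 24 -16" --pt "-11.2 26.8 -18" --pt "-11.2 26.8 -18" --pt "-11.2 26.8 -18" --twist '[2,2,2,2,2,2,2,2]' --squeeze 20

```text
clock: 5.5
tcp_pos: [0.4761, 0.1327, 0.1195]
orientation: [0.0, 0.65, 0.76, -0.0]
wrist_force: [0.9, 0.8, 0.7]
finger_gap: 0.0684
grip_force: 0.0
```

Run:
```python
from h import *
T,S=cam('top'),cam('side')
g=cv2.cvtColor(T['image'],cv2.COLOR_RGB2GRAY)
save(T,'rackT.png',(270,170,360,280),5); save(S,'rackS.png',(200,200,340,265),5)
np.savez('r.npz',T=T['image'],S=S['image'])
st=env.get_state(); print(st['tcp_pos'],st['finger_gap'])
```

```text
[0.47706583 0.13208083 0.12018134] 0.06806772126902841
```

View pics/rackT.png

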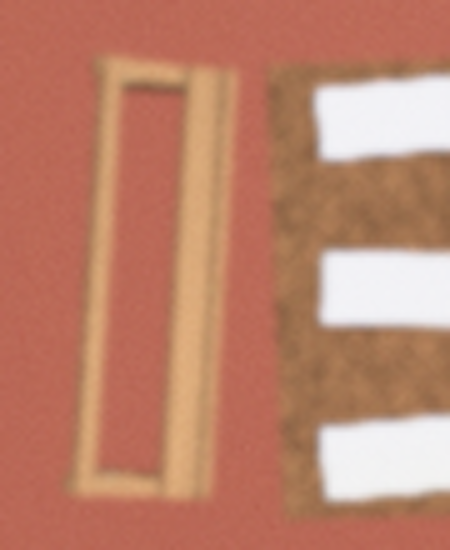

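View pics/rackS.png

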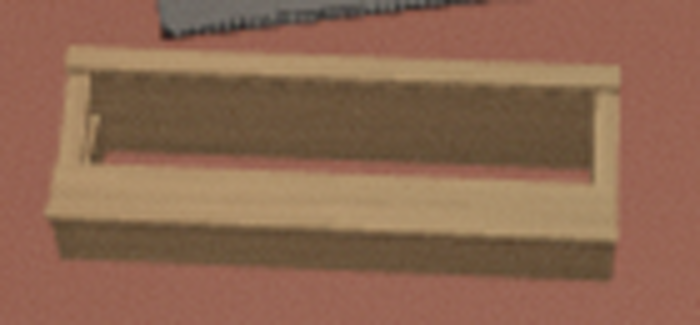

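Run:
```python
from h import *
T,S=cam('top'),cam('side')
B=np.radians(-5.7); xr=np.array([np.cos(B),np.sin(B)]); yr=np.array([-np.sin(B),np.cos(B)]); c25,s25=np.cos(.436),np.sin(.436)
F=[('railL',(97,60),(72,490),38,0),('railR',(123,80),(98,475),26,0),('ledge',(186,75),(163,490),-26,0),('lip',(222,75),(200,490),-50,4)]
for n,a,b,s,h in F:
    z=(62+s*s25+h*c25)/1000
    P=[onz(T,270+(p[0])/5-.4,170+p[1]/5-.4,z)[:2]*1000 for p in(a,b)]
    off=s*c25-h*s25
    d=P[0]-P[1]; print(n,[p.round(1) for p in P],'yaw',np.degrees(np.arctan2(d[1],d[0])).round(2),'seat line y_r comp:',[(p@yr-off).round(1) for p in P])
# side: rail upper edge z78, ledge inner z51
for n,a,b,s in[('railtop',(68,47),(620,66),38),('raillow',(90,72),(595,87),26),('ledge',(95,165),(590,185),-26),('lipouter top',(48,214),(615,240),-56)]:
    z=(62+s*s25+(7 if 'lip' in n else 0))/1000
    P=[onz(S,200+p[0]/5-.4,200+p[1]/5-.4,z)[:2]*1000 for p in(a,b)]
    print('S',n,[p.round(1) for p in P],[(p@yr-s*c25).round(1) for p in P],[(p@xr).round(1) for p in P], 'mid x_r')
print('top ends x_r',[ (onz(T,270+u/5-.4,170+v/5-.4,z)[:2]*1000@xr).round(1) for u,v,z in[(97,57,.078),(72,494,.078),(230,70,.045),(208,497,.045)]])
```

```text
railL [array([ 665.7, -100.9]), array([381.8, -76.5])] yaw -4.92 seat line y_r comp: [np.float64(-68.8), np.float64(-72.6)]
railR [array([ 652.5, -118. ]), array([390.7, -93.9])] yaw -5.27 seat line y_r comp: [np.float64(-76.2), np.float64(-78.2)]
ledge [array([ 657.5, -161.6]), array([ 377.8, -137.4])] yaw -4.94 seat line y_r comp: [np.float64(-71.9), np.float64(-75.6)]
lip [array([ 657.7, -186.6]), array([ 376.5, -162.6])] yaw -4.88 seat line y_r comp: [np.float64(-73.3), np.float64(-77.4)]
S railtop [array([381.1, -80.8]), array([ 671.7, -108.2])] [np.float64(-77.0), np.float64(-75.4)] [np.float64(387.3), np.float64(679.1)] mid x_r
S raillow [array([393.2, -94.8]), array([ 657.9, -117.9])] [np.float64(-78.9), np.float64(-75.5)] [np.float64(400.7), np.float64(666.4)] mid x_r
S ledge [array([ 396.6, -140.7]), array([ 651.9, -165.7])] [np.float64(-77.0), np.float64(-76.6)] [np.float64(408.6), np.float64(665.1)] mid x_r
S lipouter top [array([ 373.9, -167.8]), array([ 661.7, -197.4])] [np.float64(-79.0), np.float64(-80.0)] [np.float64(388.7), np.float64(678.0)] mid x_r
top ends x_r [np.float64(674.5), np.float64(384.9), np.float64(676.7), np.float64(386.6)]
```

>>> jog_arm --gripper '[0.8,0.8,0.8,0.8,0.8,0.4,0.4,0.4]' --pt "-0.1 0.1 -4" --pt "-0.1 0.1 -8" --pt "-0.1 0.1 -9.2" --pt "-0.1 0.1 -9.2" --pt "-0.1 0.1 -9.2" --pt "-0.1 0.1 -9.2" --pt "-0.1 0.1 -9.2" --pt "-0.1 0.1 -9.2" --twist '[0,0,0,0,0,0,0,0]' --squeeze 20

```text
clock: 6.7
tcp_pos: [0.4758, 0.1332, 0.0282]
orientation: [0.001, 0.651, 0.759, 0.0]
wrist_force: [0.5, -1.9, 5.7]
finger_gap: 0.0496
grip_force: 20.9
```

>>> jog_arm --gripper '[0.4,0.4,0.4,0.4,0.4,0.4,0.4,0.4]' --pt "0 0 3" --pt "0 0 7.5" --pt "0 0 12" --pt "-0.5 -5 12" --pt "-1 -10 12" --pt "-1.5 -15 12" --pt "-2 -20 12" --pt "-2.5 -25.2 12" --twist '[0,0,0,-3,-6,-9,-12,-14]'

```text
clock: 7.7
tcp_pos: [0.4486, -0.1194, 0.1469]
orientation: [-0.001, 0.739, 0.674, -0.0]
wrist_force: [0.4, -0.1, -1.8]
finger_gap: 0.0496
grip_force: 22.0
```

>>> jog_arm --gripper '[0.4,0.4,0.4,0.4,0.4,0.4,0.4,0.4]' --pt "0 0 -2" --pt "0 0 -5" --pt "0 0 -6.5" --pt "0 0 -6.5" --pt "0 0 -6.5" --pt "0 0 -6.5" --pt "0 0 -6.5" --pt "0 0 -6.5" --twist '[0,0,0,0,0,0,0,0]'

```text
clock: 8.7
tcp_pos: [0.45, -0.1184, 0.0827]
orientation: [0.0, 0.738, 0.674, 0.0]
wrist_force: [0.5, 0.8, -1.1]
finger_gap: 0.0497
grip_force: 22.0
```

Run:
```python
from h import *
S=cam('side'); save(S,'hold.png',(180,130,360,270),4)
print(env.get_state()['tcp_pos'],env.get_state()['wrist_force'])
```

```text
[ 0.44993726 -0.11835322  0.08255937] [ 0.40618198  0.24370716 -0.91979304]
```

View pics/hold.png

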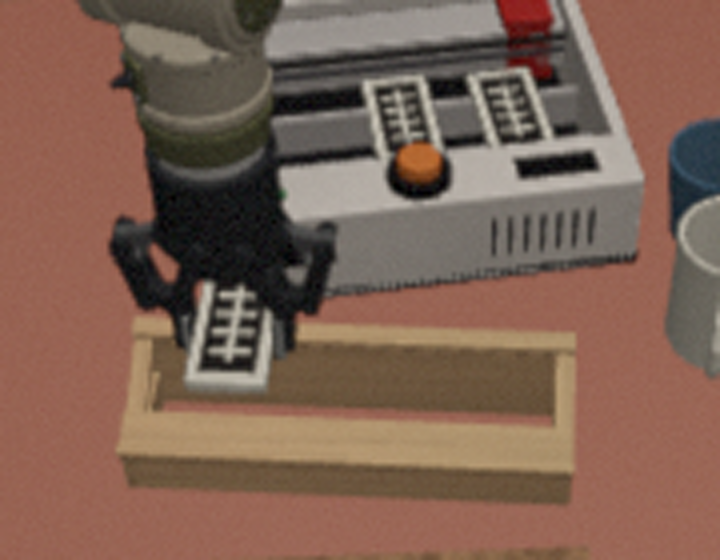

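>>> jog_arm --gripper '[0.4,0.4,0.4,0.4,0.4,0.4,0.4,0.4]' --pt "0 0 -1.5" --pt "0 0 -2" --pt "0 0 -2.3" --pt "0 0 -2.6" --pt "0 0 -2.9" --pt "0 0 -3.1" --pt "0 0 -3.3" --pt "0 0 -3.3" --twist '[0,0,0,0,0,0,0,0]'

```text
clock: 9.75
tcp_pos: [0.45, -0.1183, 0.0493]
orientation: [0.0, 0.738, 0.674, 0.0]
wrist_force: [-1.7, -0.7, 3.1]
finger_gap: 0.0498
grip_force: 23.9
```

Run:
```python
from h import *
S=cam('side'); save(S,'hold2.png',(180,170,340,270),4)
s=env.get_state(); print(s['tcp_pos'],s['wrist_force'],s['ft_torque'])
```

```text
[ 0.44996662 -0.11827388  0.04933736] [-2.12180132  0.05437493  2.29525628] [0.1476573  0.25566538 0.02111799]
```

View pics/hold2.png

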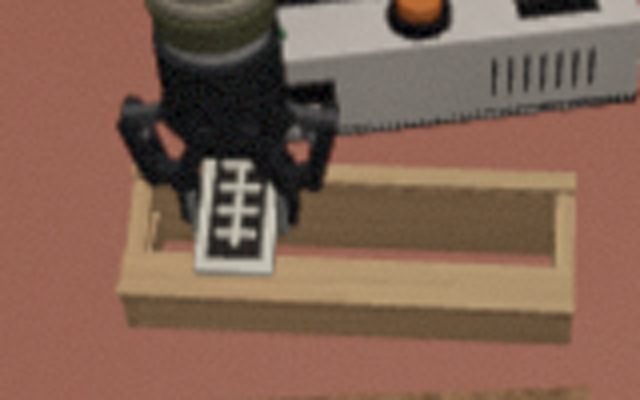

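>>> jog_arm --gripper '[0.4,0.4,0.4,0.4,0.4,0.4,0.4,0.4]' --pt "0 0 -0.2" --pt "0 0 -0.35" --pt "0 0 -0.35" --pt "0 -0.1 -0.4" --pt "0 -0.2 -0.45" --pt "0 -0.3 -0.5" --pt "0 -0.35 -0.5" --pt "0 -0.35 -0.5" --twist '[0,0,0,0,0,0,0,0]'

```text
clock: 10.8
tcp_pos: [0.4502, -0.1221, 0.0444]
orientation: [0.0, 0.738, 0.674, 0.0]
wrist_force: [-0.1, -0.9, 4.7]
finger_gap: 0.0496
grip_force: 24.6
```

>>> jog_arm --gripper '[0.4,0.4,0.4,0.4,0.4,0.4,0.4,0.4]' --pt "0 -0.1 -0.05" --pt "0 -0.2 -0.1" --pt "0 -0.3 -0.14" --pt "0 -0.4 -0.18" --pt "0 -0.4 -0.18" --pt "0 -0.4 -0.18" --pt "0 -0.4 -0.18" --pt "0 -0.4 -0.18" --twist '[0,0,0,0,0,0,0,0]'

```text
clock: 11.8
tcp_pos: [0.45, -0.1238, 0.0434]
orientation: [-0.001, 0.738, 0.675, 0.002]
wrist_force: [-0.8, 9.0, 14.7]
finger_gap: 0.0497
grip_force: 25.7
```

>>> jog_arm --gripper '[0.4,0.4,0.4,0.72,0.72,0.72,0.72,0.72]' --pt "0 0.2 0.1" --pt "0 0.22 0.15" --pt "0 0.22 0.15" --pt "0 0.22 0.15" --pt "0 0.22 0.15" --pt "0 0.22 4" --pt "0 0.22 9" --pt "0 0.22 10" --twist '[0,0,0,0,0,0,0,0]'

```text
clock: 12.8
tcp_pos: [0.4515, -0.1245, 0.1455]
orientation: [0.002, 0.738, 0.674, 0.001]
wrist_force: [-0.6, -0.5, -0.5]
finger_gap: 0.0618
grip_force: 0.0
```

>>> jog_arm --gripper '[0.8,0.8,0.8,0.8,0.8,0.8,0.8,0.8]' --pt "2 5 0.5" --pt "4 10 0.5" --pt "6 15 0.5" --pt "8 20 0.5" --pt "10 25 0" --pt "11.1 27.4 -1" --pt "11.1 27.4 -2" --pt "11.1 27.4 -3" --twist '[3,6,9,12,12.3,12.3,12.3,12.3]'

```text
clock: 13.8
tcp_pos: [0.5597, 0.1498, 0.111]
orientation: [-0.001, 0.662, 0.75, -0.001]
wrist_force: [-0.0, -0.8, 0.1]
finger_gap: 0.0686
grip_force: 0.0
```

```bash
cat >> h.py <<'E'
SEAT=np.array([.5219,-.1279,.062]); BR=np.radians(-5.2); XR=np.array([np.cos(BR),np.sin(BR),0]); YR=np.array([-np.sin(BR)*np.cos(.436),np.cos(BR)*np.cos(.436),np.sin(.436)]); NR=np.cross(XR,YR)
def onplane(c,u,v,h=.01):
    o,d=ray(c,u,v); p=SEAT+NR*h; t=((p-o)@NR)/(d@NR); q=o+d*t-SEAT; return np.array([q@XR,q@YR])*1000
def racked(c,th=165):
    im=c['image'].astype(int); m=((im.min(2)>th)&(im.max(2)-im.min(2)<60)).astype(np.uint8)
    g=np.array([[onplane(c,u,v) for u in range(560)] for v in range(420)])
    m&=(abs(g[...,0])<125)&(abs(g[...,1])<75); m=cv2.morphologyEx(m,cv2.MORPH_CLOSE,np.ones((3,3)))
    for k in cv2.findContours(m,cv2.RETR_EXTERNAL,cv2.CHAIN_APPROX_NONE)[0]:
        if cv2.contourArea(k)>100:
            P=np.array([onplane(c,*p) for p in k[:,0]],np.float32); print('rack xr,s',np.round(cv2.minAreaRect(P),1) if False else [np.round(q,1).tolist() for q in cv2.minAreaRect(P)], 's range',P[:,1].min().round(1),P[:,1].max().round(1))
E
python3 - <<'E'
from h import *
T,S=cam('top'),cam('side')
for th in(130,165): racked(T,th); racked(S,th-25)
print(inside(T,170))
b=cv2.resize(S['image'][190:270,200:340],None,fx=4,fy=4)
a=cv2.resize(T['image'][170:280,270:330],None,fx=2.9,fy=2.9)[:319]
cv2.imwrite('pics/rk1.png',np.hstack([np.pad(a,((0,1),(0,0),(0,0))),b])[...,::-1])
E
```

```text
rack xr,s [[-72.3, 3.0], [104.8, 51.7], 89.8] s range -49.4 55.4
rack xr,s [[-70.6, -0.8], [52.8, 103.1], 0.2] s range -52.3 50.7
rack xr,s [[-71.9, 1.4], [101.7, 50.9], 89.8] s range -49.4 52.3
rack xr,s [[-70.0, -0.3], [98.2, 49.0], 89.8] s range -49.4 48.7
[(648.8, 153.2, 97, 55, -81.5, array([217., 188.]))]
```

View pics/rk1.png

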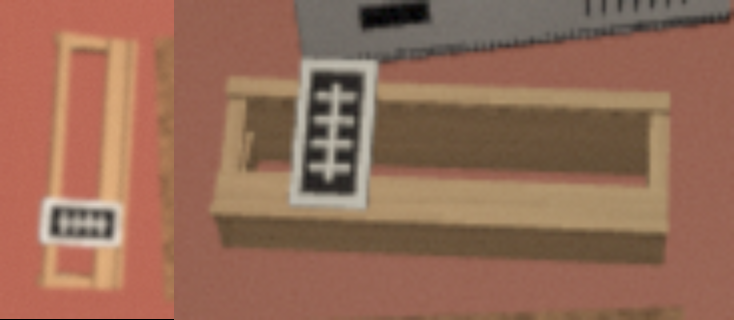

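>>> jog_arm --gripper '[0.8,0.8,0.8,0.8,0.8,0.4,0.4,0.4]' --pt "0.2 0 -4" --pt "0.2 0 -7.5" --pt "0.2 0 -8.3" --pt "0.2 0 -8.3" --pt "0.2 0 -8.3" --pt "0.2 0 -8.3" --pt "0.2 0 -8.3" --pt "0.2 0 -8.3" --twist '[0,0,0,0,0,0,0,0]' --squeeze 20

```text
clock: 14.9
tcp_pos: [0.5639, 0.1504, 0.031]
orientation: [0.001, 0.662, 0.75, 0.001]
wrist_force: [-1.0, -1.2, 5.9]
finger_gap: 0.0497
grip_force: 21.3
```

>>> jog_arm --gripper '[0.4,0.4,0.4,0.4,0.4,0.4,0.4,0.4]' --pt "0 0 3" --pt "0 0 7.5" --pt "0 0 12" --pt "-0.8 -5 12" --pt "-1.6 -10 12" --pt "-2.4 -15 12" --pt "-3.2 -20 12" --pt "-4.0 -25 12" --twist '[0,0,0,-3,-6,-9,-12,-12.3]'

```text
clock: 15.9
tcp_pos: [0.5224, -0.101, 0.1497]
orientation: [0.0, 0.738, 0.674, 0.0]
wrist_force: [1.0, -1.2, -1.7]
finger_gap: 0.0498
grip_force: 21.6
```

>>> jog_arm --gripper '[0.4,0.4,0.4,0.4,0.4,0.4,0.4,0.4]' --pt "-0.2 -2.6 0" --pt "-0.2 -2.6 -3" --pt "-0.2 -2.6 -6" --pt "-0.2 -2.6 -7" --pt "-0.2 -2.6 -7" --pt "-0.2 -2.6 -7" --pt "-0.2 -2.6 -7" --pt "-0.2 -2.6 -7" --twist '[0,0,0,0,0,0,0,0]'

```text
clock: 16.9
tcp_pos: [0.5213, -0.1257, 0.0803]
orientation: [0.001, 0.738, 0.674, 0.0]
wrist_force: [0.2, 1.0, -1.0]
finger_gap: 0.0496
grip_force: 21.6
```

>>> jog_arm --gripper '[0.4,0.4,0.4,0.4,0.4,0.4,0.4,0.4]' --pt "0 0 -1.2" --pt "0 0 -1.6" --pt "0 0 -1.9" --pt "0 0 -2.2" --pt "0 0 -2.5" --pt "0 0 -2.8" --pt "0 0 -3" --pt "0 0 -3.1" --twist '[0,0,0,0,0,0,0,0]'

```text
clock: 17.9
tcp_pos: [0.5209, -0.1256, 0.0489]
orientation: [0.0, 0.738, 0.674, 0.0]
wrist_force: [-1.9, -0.3, 6.5]
finger_gap: 0.0496
grip_force: 24.4
```

>>> jog_arm --gripper '[0.4,0.4,0.4,0.4,0.4,0.4,0.4,0.4]' --pt "0 -0.1 -0.08" --pt "0 -0.2 -0.15" --pt "0 -0.3 -0.2" --pt "0 -0.4 -0.25" --pt "0 -0.4 -0.25" --pt "0 -0.4 -0.25" --pt "0 -0.4 -0.25" --pt "0 -0.4 -0.25" --twist '[0,0,0,0,0,0,0,0]'

```text
clock: 18.9
tcp_pos: [0.5218, -0.1299, 0.0468]
orientation: [0.001, 0.738, 0.674, 0.001]
wrist_force: [0.3, -0.2, 6.4]
finger_gap: 0.0495
grip_force: 24.4
```

>>> jog_arm --gripper '[0.4,0.4,0.4,0.4,0.4,0.4,0.4,0.4]' --pt "0 -0.1 -0.04" --pt "0 -0.2 -0.08" --pt "0 -0.25 -0.1" --pt "0 -0.25 -0.1" --pt "0 -0.25 -0.1" --pt "0 -0.25 -0.1" --pt "0 -0.25 -0.1" --pt "0 -0.25 -0.1" --twist '[0,0,0,0,0,0,0,0]'

```text
clock: 19.9
tcp_pos: [0.5218, -0.1305, 0.0464]
orientation: [-0.0, 0.738, 0.675, 0.002]
wrist_force: [-1.1, 6.8, 12.1]
finger_gap: 0.0499
grip_force: 25.0
```

Lip contact. I'll relax, release and lift, then move to tile C.

>>> jog_arm --gripper '[0.4,0.4,0.4,0.72,0.72,0.72,0.72,0.72]' --pt "0 0.15 0.08" --pt "0 0.18 0.13" --pt "0 0.18 0.13" --pt "0 0.18 0.13" --pt "0 0.18 0.13" --pt "0 0.18 4" --pt "0 0.18 9" --pt "0 0.18 10" --twist '[0,0,0,0,0,0,0,0]'

```text
clock: 20.9
tcp_pos: [0.5224, -0.1311, 0.1481]
orientation: [0.002, 0.738, 0.674, 0.001]
wrist_force: [0.6, -0.4, -0.2]
finger_gap: 0.0615
grip_force: 0.0
```

>>> jog_arm --gripper '[0.8,0.8,0.8,0.8,0.8,0.8,0.8,0.8]' --pt "2 5 0.5" --pt "4 10 0.5" --pt "6.5 15 0.5" --pt "9 20 0.5" --pt "11.5 25 0" --pt "12.6 28.5 -1" --pt "12.6 28.5 -2" --pt "12.6 28.5 -3" --twist '[3,6,9,12,13.8,13.8,13.8,13.8]'

```text
clock: 21.9
tcp_pos: [0.6458, 0.1542, 0.1132]
orientation: [-0.001, 0.652, 0.758, -0.001]
wrist_force: [-0.5, -0.1, -0.0]
finger_gap: 0.0685
grip_force: 0.0
```

Run:
```python
from h import *
T,S=cam('top'),cam('side')
racked(T,165); racked(S,140)
print(env.get_state()['tcp_pos'])
```

```text
rack xr,s [[-72.8, 2.0], [49.2, 101.2], 2.1] s range -49.1 53.2
rack xr,s [[-1.2, 0.1], [50.8, 101.3], 1.5] s range -50.1 51.4
rack xr,s [[2.3, -0.7], [98.2, 49.0], 89.8] s range -49.8 48.3
rack xr,s [[-71.5, 0.5], [49.2, 94.8], 1.9] s range -47.7 48.6
[0.64520269 0.15324325 0.11289219]
```

>>> jog_arm --gripper '[0.8,0.8,0.8,0.8,0.8,0.4,0.4,0.4]' --pt "0.2 0 -4" --pt "0.2 0.1 -7.5" --pt "0.2 0.1 -8.5" --pt "0.2 0.1 -8.5" --pt "0.2 0.1 -8.5" --pt "0.2 0.1 -8.5" --pt "0.2 0.1 -8.5" --pt "0.2 0.1 -8.5" --twist '[0,0,0,0,0,0,0,0]' --squeeze 20

```text
clock: 23.0
tcp_pos: [0.6512, 0.1546, 0.0337]
orientation: [0.002, 0.653, 0.758, 0.002]
wrist_force: [0.7, -1.1, 9.2]
finger_gap: 0.0495
grip_force: 20.9
```

>>> jog_arm --gripper '[0.4,0.4,0.4,0.4,0.4,0.4,0.4,0.4]' --pt "0 0 3" --pt "0 0 7.5" --pt "0 0 12" --pt "-1 -5 12" --pt "-2 -10 12" --pt "-3 -15 12" --pt "-4 -20 12" --pt "-5 -25 12" --twist '[0,0,0,-3,-6,-9,-12,-13.7]'

```text
clock: 24.0
tcp_pos: [0.5976, -0.0969, 0.1506]
orientation: [0.0, 0.739, 0.674, 0.0]
wrist_force: [1.0, -0.1, -1.3]
finger_gap: 0.0497
grip_force: 22.0
```

>>> jog_arm --gripper '[0.4,0.4,0.4,0.4,0.4,0.4,0.4,0.4]' --pt "-0.3 -3.6 0" --pt "-0.3 -3.6 -3" --pt "-0.3 -3.6 -6" --pt "-0.3 -3.6 -7" --pt "-0.3 -3.6 -7" --pt "-0.3 -3.6 -7" --pt "-0.3 -3.6 -7" --pt "-0.3 -3.6 -7" --twist '[0,0,0,0,0,0,0,0]'

```text
clock: 25.0
tcp_pos: [0.5963, -0.1303, 0.0808]
orientation: [0.001, 0.738, 0.675, 0.0]
wrist_force: [-0.0, -1.0, -0.3]
finger_gap: 0.0496
grip_force: 22.0
```

>>> jog_arm --gripper '[0.4,0.4,0.4,0.4,0.4,0.4,0.4,0.4]' --pt "0.1 -0.2 -1.0" --pt "0.1 -0.2 -1.3" --pt "0.1 -0.2 -1.6" --pt "0.1 -0.2 -1.9" --pt "0.1 -0.2 -2.2" --pt "0.1 -0.2 -2.5" --pt "0.1 -0.2 -2.7" --pt "0.1 -0.2 -2.8" --twist '[0,0,0,0,0,0,0,0]'

```text
clock: 26.0
tcp_pos: [0.5967, -0.1325, 0.0526]
orientation: [0.0, 0.738, 0.675, 0.0]
wrist_force: [-2.2, -1.1, 6.5]
finger_gap: 0.0496
grip_force: 24.6
```

>>> jog_arm --gripper '[0.4,0.4,0.4,0.4,0.4,0.4,0.4,0.4]' --pt "0 -0.1 -0.08" --pt "0 -0.2 -0.15" --pt "0 -0.3 -0.2" --pt "0 -0.4 -0.25" --pt "0 -0.4 -0.25" --pt "0 -0.4 -0.25" --pt "0 -0.4 -0.25" --pt "0 -0.4 -0.25" --twist '[0,0,0,0,0,0,0,0]'

```text
clock: 27.0
tcp_pos: [0.5978, -0.1366, 0.0506]
orientation: [0.001, 0.738, 0.675, 0.001]
wrist_force: [0.5, 0.1, 5.0]
finger_gap: 0.0494
grip_force: 24.6
```

>>> jog_arm --gripper '[0.4,0.4,0.4,0.4,0.4,0.4,0.4,0.4]' --pt "0 -0.1 -0.04" --pt "0 -0.2 -0.08" --pt "0 -0.3 -0.12" --pt "0 -0.3 -0.12" --pt "0 -0.3 -0.12" --pt "0 -0.3 -0.12" --pt "0 -0.3 -0.12" --pt "0 -0.3 -0.12" --twist '[0,0,0,0,0,0,0,0]'

```text
clock: 28.0
tcp_pos: [0.5978, -0.1394, 0.0493]
orientation: [0.001, 0.738, 0.675, 0.001]
wrist_force: [-0.5, 0.4, 5.5]
finger_gap: 0.0492
grip_force: 24.6
```

>>> jog_arm --gripper '[0.4,0.4,0.4,0.4,0.4,0.4,0.4,0.4]' --pt "0 -0.1 -0.04" --pt "0 -0.2 -0.08" --pt "0 -0.3 -0.12" --pt "0 -0.3 -0.12" --pt "0 -0.3 -0.12" --pt "0 -0.3 -0.12" --pt "0 -0.3 -0.12" --pt "0 -0.3 -0.12" --twist '[0,0,0,0,0,0,0,0]'

```text
clock: 29.0
tcp_pos: [0.5978, -0.1395, 0.0492]
orientation: [-0.001, 0.737, 0.676, 0.003]
wrist_force: [-1.6, 9.7, 13.7]
finger_gap: 0.0497
grip_force: 25.5
```

>>> jog_arm --gripper '[0.4,0.4,0.4,0.68,0.68,0.68,0.68,0.68]' --pt "0 0.22 0.08" --pt "0 0.25 0.15" --pt "0 0.25 0.15" --pt "0 0.25 0.15" --pt "0 0.25 0.15" --pt "0 0.25 4" --pt "0 0.25 9" --pt "0 0.25 12" --twist '[0,0,0,0,0,0,0,0]'

```text
clock: 30.0
tcp_pos: [0.5972, -0.1403, 0.1692]
orientation: [0.001, 0.738, 0.675, 0.0]
wrist_force: [-0.6, -0.1, -0.1]
finger_gap: 0.0579
grip_force: 0.0
```

>>> jog_arm --gripper '[0.8,0.8,0.8,0.8,0.8,0.8,0.8,0.8]' --pt "-5 0 1" --pt "-10 2 2" --pt "-15 6 2" --pt "-18 11 2" --pt "-20 16 2" --pt "-22 21 2" --pt "-24 26 2" --pt "-24 26 2" --twist '[0,0,0,0,0,0,0,0]'

```text
clock: 31.0
tcp_pos: [0.3546, 0.1226, 0.1868]
orientation: [-0.0, 0.736, 0.677, -0.0]
wrist_force: [-0.2, -0.9, 0.5]
finger_gap: 0.068
grip_force: 0.0
```

Run:
```python
from h import *
T,S=cam('top'),cam('side')
racked(T,165); racked(S,140)
print(blanks(T)); print(blanks(S)); print(env.get_state()['tcp_pos'])
# bars: brightness along engraver y at z=.045 for several x
im=cv2.cvtColor(T['image'],cv2.COLOR_RGB2GRAY).astype(np.float32)
ys=np.arange(-90,60,2); prof=0; xs=[-20,20,50,100]
for x in xs:
    uv=np.array([proj(T,[*(O+XE*x/1000+YE*y/1000),.045]) for y in ys],np.float32)
    prof=prof+cv2.remap(im,uv[:,0].copy(),uv[:,1].copy(),cv2.INTER_LINEAR)[:,0]/len(xs)
print(dict(zip(ys.tolist(),prof.round().astype(int).tolist())))
save(T,'mid.png',(150,140,390,290),3.2)
```

```text
rack xr,s [[-72.8, 1.9], [49.2, 101.3], 2.1] s range -49.4 53.2
rack xr,s [[0.1, 0.8], [101.5, 51.5], 89.8] s range -50.1 51.4
rack xr,s [[75.6, 0.8], [50.7, 102.0], 1.2] s range -50.3 51.9
rack xr,s [[77.8, -1.0], [48.8, 96.9], 1.5] s range -50.0 48.1
rack xr,s [[2.3, -0.7], [98.2, 49.0], 89.8] s range -49.8 48.3
rack xr,s [[-71.4, 0.5], [49.3, 94.8], 1.8] s range -47.7 48.6
[(392.5, -300.0, 103, 53, -85.9, array([348., 261.])), (508.4, -304.7, 102, 52, 88.4, array([348., 227.])), (629.3, -305.8, 103, 53, -86.4, array([348., 193.]))]
[(638.5, -427.3, 67, 66, 85.6, array([322., 341.])), (511.3, -306.2, 96, 48, 87.1, array([264., 296.])), (393.4, -301.8, 99, 46, -86.2, array([214., 296.])), (631.1, -307.7, 99, 48, -85.8, array([314., 295.]))]
[0.35652701 0.12046686 0.18699166]
{-90: 220, -88: 205, -86: 175, -84: 138, -82: 99, -80: 71, -78: 53, -76: 49, -74: 47, -72: 46, -70: 45, -68: 45, -66: 45, -64: 45, -62: 45, -60: 46, -58: 51, -56: 61, -54: 76, -52: 101, -50: 127, -48: 149, -46: 158, -44: 154, -42: 133, -40: 106, -38: 78, -36: 58, -34: 48, -32: 44, -30: 43, -28: 43, -26: 42, -24: 42, -22: 42, -20: 42, -18: 41, -16: 42, -14: 42, -12: 42, -10: 40, -8: 40, -6: 40, -4: 41, -2: 42, 0: 44, 2: 50, 4: 61, 6: 80, 8: 103, 10: 129, 12: 151, 14: 161, 16: 154, 18: 135, 20: 105, 22: 75, 24: 56, 26: 43, 28: 40, 30: 39, 32: 39, 34: 38, 36: 38, 38: 38, 40: 39, 42: 38, 44: 38, 46: 37, 48: 37, 50: 37, 52: 37, 54: 37, 56: 38, 58: 39}
```

View pics/mid.png

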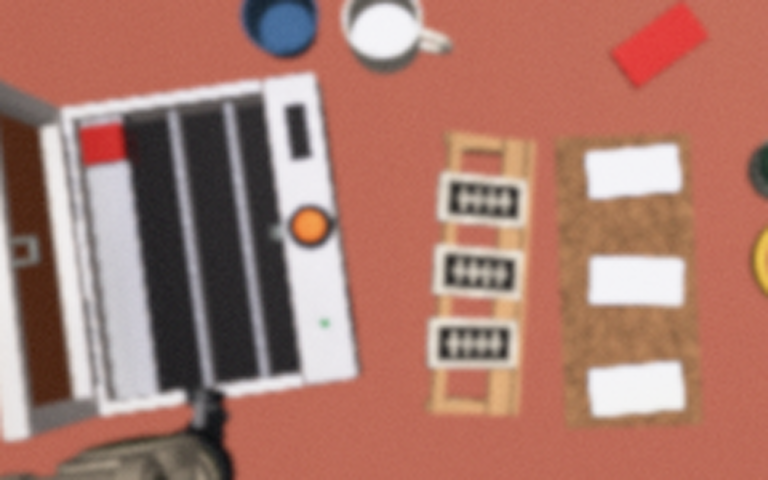

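All three finished tiles are seated on the rack. The bars are at engraver y -46 and +14 mm, so I place the blanks at y -16 mm. Blank 1 is next.

>>> jog_arm --gripper '[0.8,0.8,0.8,0.8,0.8,0.8,0.8,0.8]' --pt "0.4 -5.5 0" --pt "0.8 -11 0" --pt "1.2 -17 0" --pt "1.7 -23 0" --pt "2.2 -29 0" --pt "2.7 -35 0" --pt "3.3 -40 -3" --pt "3.7 -42.2 -6" --twist '[1,2,3,4,5,6,8,8.9]'

```text
clock: 32.1
tcp_pos: [0.393, -0.3072, 0.1262]
orientation: [0.001, 0.685, 0.728, -0.0]
wrist_force: [0.4, 0.1, -1.0]
finger_gap: 0.0685
grip_force: 0.0
```

Run:
```python
from h import *
T,S=cam('top'),cam('side')
print(blanks(T)); print(blanks(S)); print(env.get_state()['tcp_pos'],env.get_state()['orientation'])
```

```text
[(284.2, -456.5, 75, 36, 54.7, array([395., 291.])), (339.8, -430.5, 116, 25, -44.6, array([386., 276.])), (391.6, -286.4, 75, 53, -85.9, array([344., 261.])), (508.4, -304.7, 102, 52, 88.4, array([348., 227.])), (629.3, -305.8, 103, 53, -86.4, array([348., 193.]))]
[(637.9, -427.0, 67, 67, -30.1, array([322., 341.])), (511.3, -306.2, 97, 48, 86.8, array([263., 296.])), (393.4, -301.8, 99, 46, -86.2, array([215., 296.])), (631.1, -307.7, 99, 48, -85.8, array([314., 295.]))]
[ 0.39134221 -0.30445832  0.12356776] [-2.56542084e-03  6.85447159e-01  7.28117847e-01 -1.09280401e-04]
```

>>> jog_arm --gripper '[0.8,0.8,0.8,0.8,0.8,0.8,0.8,0.8]' --pt "0 0 -4" --pt "0 0 -8" --pt "0 0 -10" --pt "0 0 -10" --pt "0 0 -10" --pt "0 0 -10" --pt "0 0 -10" --pt "0 0 -10" --twist '[0,0,0,0,0,0,0,0]'

```text
clock: 33.2
tcp_pos: [0.394, -0.3021, 0.0276]
orientation: [0.0, 0.683, 0.73, -0.0]
wrist_force: [-1.1, 0.2, -0.3]
finger_gap: 0.0681
grip_force: 0.0
```

>>> jog_arm --gripper '[0.8,0.8,0.8,0.4,0.4,0.4,0.4,0.4]' --pt "-0.1 0.1 -1.5" --pt "-0.1 0.1 -2.3" --pt "-0.1 0.1 -2.3" --pt "-0.1 0.1 -2.3" --pt "-0.1 0.1 -2.3" --pt "-0.1 0.1 -2.3" --pt "-0.1 0.1 -2.3" --pt "-0.1 0.1 -2.3" --twist '[0,0,0,0,0,0,0,0]' --squeeze 25

```text
clock: 34.2
tcp_pos: [0.3931, -0.3011, 0.0046]
orientation: [0.0, 0.683, 0.73, 0.0]
wrist_force: [-1.1, 1.6, 4.9]
finger_gap: 0.0488
grip_force: 26.1
```

>>> jog_arm --gripper '[0.4,0.4,0.4,0.4,0.4,0.4,0.4,0.4]' --pt "0 0 3" --pt "0 0 8" --pt "0 2 13" --pt "1 8 15" --pt "2 14 15" --pt "3 20 15" --pt "4.5 26 15" --pt "6 32 15" --twist '[0,0,0,1,2,3,3,3]'

```text
clock: 35.2
tcp_pos: [0.4529, 0.021, 0.1541]
orientation: [0.0, 0.664, 0.748, 0.0]
wrist_force: [0.8, -1.1, -1.2]
finger_gap: 0.0485
grip_force: 26.3
```

>>> jog_arm --gripper '[0.4,0.4,0.4,0.4,0.4,0.4,0.4,0.4]' --pt "1.5 6 0" --pt "2.3 11.5 -1" --pt "2.3 11.5 -4" --pt "2.3 11.5 -8" --pt "2.3 11.5 -8.5" --pt "2.3 11.5 -8.5" --pt "2.3 11.5 -8.5" --pt "2.3 11.5 -8.5" --twist '[0,0,0,0,0,0,0,0]'

```text
clock: 36.2
tcp_pos: [0.4769, 0.1341, 0.0705]
orientation: [0.001, 0.664, 0.748, 0.001]
wrist_force: [0.2, -0.4, -1.2]
finger_gap: 0.0487
grip_force: 26.5
```

>>> jog_arm --gripper '[0.4,0.4,0.4,0.4,0.4,0.4,0.4,0.4]' --pt "0 0 -1" --pt "0 0 -1.6" --pt "0 0 -1.9" --pt "0 0 -2.1" --pt "0 0 -2.1" --pt "0 0 -2.1" --pt "0 0 -2.1" --pt "0 0 -2.1" --twist '[0,0,0,0,0,0,0,0]'

```text
clock: 37.2
tcp_pos: [0.4753, 0.1341, 0.0496]
orientation: [0.0, 0.664, 0.748, -0.0]
wrist_force: [-6.8, -2.0, 15.0]
finger_gap: 0.0487
grip_force: 28.4
```

>>> jog_arm --gripper '[0.4,0.7,0.7,0.7,0.7,0.7,0.7,0.7]' --pt "0 0 0.05" --pt "0 0 0.05" --pt "0 0 0.05" --pt "0 0 0.1" --pt "0 0 3" --pt "0 0 8" --pt "0 0 12" --pt "0 -3 14" --twist '[0,0,0,0,0,0,0,0]'

```text
clock: 38.2
tcp_pos: [0.477, 0.105, 0.1905]
orientation: [0.001, 0.663, 0.749, 0.001]
wrist_force: [-0.1, -0.6, 0.4]
finger_gap: 0.0596
grip_force: 0.0
```

>>> jog_arm --gripper '[0.8,0.8,0.8,0.8,0.8,0.8,0.8,0.8]' --pt "0.5 -6 0" --pt "1 -12 0" --pt "1.5 -18 0" --pt "2 -24 0" --pt "2.5 -30 0" --pt "3 -36 0" --pt "3.3 -41 -2" --pt "3.3 -41 -5" --twist '[-1,-2,-3,-4,-6,-7,-8.6,-8.6]'

```text
clock: 39.2
tcp_pos: [0.5095, -0.3106, 0.1378]
orientation: [0.002, 0.72, 0.694, -0.0]
wrist_force: [0.1, -0.4, 0.7]
finger_gap: 0.0682
grip_force: 0.0
```

Run:
```python
from h import *
T,S=cam('top'),cam('side')
print(blanks(S)); s=env.get_state();print(s['tcp_pos'],s['orientation'])
for x in inside(T,190): print(x,[q*1000 for q in eng(np.array(x[:2])/1000)])
racked(T,165);
```

```text
[(637.9, -427.0, 67, 67, -29.3, array([322., 341.])), (511.3, -306.2, 97, 48, 86.8, array([263., 296.])), (631.1, -307.7, 99, 48, -85.8, array([314., 295.]))]
[ 0.50647947 -0.30537795  0.13416896] [-3.54188887e-03  7.18739253e-01  6.95270602e-01 -3.62394434e-04]
(475.6, 135.0, 99, 51, -84.5, array([220., 241.])) [np.float64(-85.71422059959448), np.float64(-14.452763991847966)]
rack xr,s [[-72.8, 1.9], [49.2, 101.3], 2.1] s range -49.4 53.2
rack xr,s [[0.2, 0.8], [101.6, 51.0], 89.5] s range -50.1 51.4
rack xr,s [[75.6, 0.9], [50.4, 101.9], 0.7] s range -50.1 51.9
```

>>> jog_arm --gripper '[0.8,0.8,0.8,0.8,0.8,0.8,0.8,0.8]' --pt "0 0 -4" --pt "0 0 -8" --pt "0 0 -11" --pt "0 0 -11" --pt "0 0 -11" --pt "0 0 -11" --pt "0 0 -11" --pt "0 0 -11" --twist '[0,0,0,0,0,0,0,0]'

```text
clock: 40.3
tcp_pos: [0.5091, -0.3061, 0.0288]
orientation: [0.001, 0.718, 0.696, 0.0]
wrist_force: [0.9, -0.3, -0.5]
finger_gap: 0.068
grip_force: 0.0
```

>>> jog_arm --gripper '[0.8,0.8,0.8,0.4,0.4,0.4,0.4,0.4]' --pt "0.1 0.1 -1.5" --pt "0.1 0.1 -2.4" --pt "0.1 0.1 -2.4" --pt "0.1 0.1 -2.4" --pt "0.1 0.1 -2.4" --pt "0.1 0.1 -2.4" --pt "0.1 0.1 -2.4" --pt "0.1 0.1 -2.4" --twist '[0,0,0,0,0,0,0,0]'

```text
clock: 41.3
tcp_pos: [0.5099, -0.3049, 0.0042]
orientation: [0.0, 0.718, 0.696, 0.0]
wrist_force: [-1.1, -0.5, -0.5]
finger_gap: 0.0486
grip_force: 26.1
```

>>> jog_arm --gripper '[0.4,0.4,0.4,0.4,0.4,0.4,0.4,0.4]' --pt "0 0 3" --pt "0 0 8" --pt "0 1 13" --pt "0.5 7 15" --pt "1 13 15" --pt "2 19 15" --pt "3 25 15" --pt "4 31 15" --twist '[0,0,0,2,4,6,8,8.6]'

```text
clock: 42.3
tcp_pos: [0.5498, 0.007, 0.1543]
orientation: [0.0, 0.664, 0.748, 0.0]
wrist_force: [2.0, -0.4, -2.8]
finger_gap: 0.0485
grip_force: 26.5
```

>>> jog_arm --gripper '[0.4,0.4,0.4,0.4,0.4,0.4,0.4,0.4]' --pt "0.6 6 0" --pt "1.1 12 0" --pt "1.1 13.8 -1" --pt "1.1 13.8 -5" --pt "1.1 13.8 -8" --pt "1.1 13.8 -8.5" --pt "1.1 13.8 -8.5" --pt "1.1 13.8 -8.5" --twist '[0,0,0,0,0,0,0,0]'

```text
clock: 43.3
tcp_pos: [0.562, 0.1429, 0.0706]
orientation: [0.001, 0.664, 0.748, 0.001]
wrist_force: [-0.3, -0.6, -0.9]
finger_gap: 0.0491
grip_force: 26.5
```

>>> jog_arm --gripper '[0.4,0.4,0.4,0.4,0.4,0.4,0.4,0.4]' --pt "0 0 -1" --pt "0 0 -1.6" --pt "0 0 -1.9" --pt "0 0 -2.05" --pt "0 0 -2.05" --pt "0 0 -2.05" --pt "0 0 -2.05" --pt "0 0 -2.05" --twist '[0,0,0,0,0,0,0,0]'

```text
clock: 44.3
tcp_pos: [0.5606, 0.1432, 0.0492]
orientation: [0.0, 0.664, 0.748, -0.0]
wrist_force: [-2.9, -0.6, 6.4]
finger_gap: 0.0487
grip_force: 27.3
```

>>> jog_arm --gripper '[0.4,0.7,0.7,0.7,0.7,0.7,0.7,0.7]' --pt "0 0 0" --pt "0 0 0" --pt "0 0 0" --pt "0 0 0.1" --pt "0 0 3" --pt "0 0 8" --pt "0 0 12" --pt "0 -3 14" --twist '[0,0,0,0,0,0,0,0]'

```text
clock: 45.3
tcp_pos: [0.5621, 0.1143, 0.1914]
orientation: [0.001, 0.663, 0.749, 0.002]
wrist_force: [-0.2, 0.2, -0.4]
finger_gap: 0.0596
grip_force: 0.0
```

>>> jog_arm --gripper '[0.8,0.8,0.8,0.8,0.8,0.8,0.8,0.8]' --pt "1 -6 0" --pt "2 -12 0" --pt "3 -18 0" --pt "4 -24 0" --pt "5 -30 0" --pt "6 -36 0" --pt "6.9 -42 -2" --pt "6.9 -42 -5" --twist '[-1,-2,-3,-3,-3,-3,-3,-3]'

```text
clock: 46.3
tcp_pos: [0.6305, -0.3126, 0.1381]
orientation: [0.002, 0.685, 0.728, 0.0]
wrist_force: [0.5, 1.5, -0.9]
finger_gap: 0.0682
grip_force: 0.0
```

Run:
```python
from h import *
T,S=cam('top'),cam('side')
print(blanks(S)); s=env.get_state();print(s['tcp_pos'],s['orientation'])
for x in inside(T,190): print(x,[q*1000 for q in eng(np.array(x[:2])/1000)])
```

```text
[(637.9, -427.0, 67, 67, -29.3, array([322., 341.])), (631.1, -307.7, 99, 48, -85.8, array([314., 295.]))]
[ 0.62737601 -0.30711972  0.13383145] [-3.71968823e-03  6.84053218e-01  7.29422378e-01 -5.94726590e-04]
(475.1, 135.2, 98, 50, -82.1, array([220., 241.])) [np.float64(-86.18702255998646), np.float64(-14.19496890607343)]
(561.1, 143.4, 98, 51, -83.4, array([218., 215.])) [np.float64(0.17892367728905295), np.float64(-16.235393013958898)]
```

>>> jog_arm --gripper '[0.8,0.8,0.8,0.8,0.8,0.8,0.8,0.8]' --pt "0 0 -4" --pt "0 0 -8" --pt "0 0 -11" --pt "0 0 -11" --pt "0 0 -11" --pt "0 0 -11" --pt "0 0 -11" --pt "0 0 -11" --twist '[0,0,0,0,0,0,0,0]'

```text
clock: 47.4
tcp_pos: [0.6301, -0.3071, 0.0294]
orientation: [0.001, 0.683, 0.73, 0.0]
wrist_force: [0.0, -0.4, -0.4]
finger_gap: 0.0683
grip_force: 0.0
```

>>> jog_arm --gripper '[0.8,0.8,0.8,0.4,0.4,0.4,0.4,0.4]' --pt "0 0 -1.5" --pt "0 0 -2.4" --pt "0 0 -2.45" --pt "0 0 -2.45" --pt "0 0 -2.45" --pt "0 0 -2.45" --pt "0 0 -2.45" --pt "0 0 -2.45" --twist '[0,0,0,0,0,0,0,0]'

```text
clock: 48.4
tcp_pos: [0.6298, -0.3069, 0.0042]
orientation: [0.0, 0.683, 0.73, 0.0]
wrist_force: [-0.3, -0.4, -0.5]
finger_gap: 0.0485
grip_force: 26.0
```

>>> jog_arm --gripper '[0.4,0.4,0.4,0.4,0.4,0.4,0.4,0.4]' --pt "0 0 3" --pt "0 0 8" --pt "0 1 13" --pt "0 7 15" --pt "0.4 13 15" --pt "0.8 19 15" --pt "1.2 25 15" --pt "1.5 31 15" --twist '[0,0,0,1,2,3,3,3]'

```text
clock: 49.4
tcp_pos: [0.6448, 0.005, 0.1544]
orientation: [0.0, 0.664, 0.748, 0.0]
wrist_force: [1.5, -0.5, -1.1]
finger_gap: 0.0487
grip_force: 26.4
```

>>> jog_arm --gripper '[0.4,0.4,0.4,0.4,0.4,0.4,0.4,0.4]' --pt "0 6 0" --pt "0 12 0" --pt "0 15 -1" --pt "0 15 -5" --pt "0 15 -8" --pt "0 15 -8.5" --pt "0 15 -8.5" --pt "0 15 -8.5" --twist '[0,0,0,0,0,0,0,0]'

```text
clock: 50.4
tcp_pos: [0.6461, 0.1531, 0.071]
orientation: [0.001, 0.664, 0.748, 0.001]
wrist_force: [0.2, 0.4, -1.2]
finger_gap: 0.0489
grip_force: 26.4
```

>>> jog_arm --gripper '[0.4,0.4,0.4,0.4,0.4,0.4,0.4,0.4]' --pt "0 0 -1" --pt "0 0 -1.6" --pt "0 0 -1.9" --pt "0 0 -2.1" --pt "0 0 -2.1" --pt "0 0 -2.1" --pt "0 0 -2.1" --pt "0 0 -2.1" --twist '[0,0,0,0,0,0,0,0]'

```text
clock: 51.4
tcp_pos: [0.6446, 0.1531, 0.0491]
orientation: [0.0, 0.664, 0.748, 0.0]
wrist_force: [-3.2, -0.8, 4.2]
finger_gap: 0.0488
grip_force: 27.0
```

>>> jog_arm --gripper '[0.4,0.7,0.7,0.7,0.7,0.7,0.7,0.7]' --pt "0 0 0" --pt "0 0 0" --pt "0 0 0" --pt "0 0 0.1" --pt "0 0 3" --pt "0 0 8" --pt "0 -3 12" --pt "0 -6 16" --twist '[0,0,0,0,0,0,0,0]'

```text
clock: 52.4
tcp_pos: [0.6448, 0.0929, 0.2095]
orientation: [0.0, 0.663, 0.748, 0.0]
wrist_force: [0.1, -0.8, -0.2]
finger_gap: 0.0599
grip_force: 0.0
```

>>> jog_arm --gripper '[0,0,0,0,0,0,0,0]' --pt "-5 -3 4" --pt "-9 -6 8" --pt "-13 -8 13" --pt "-15 -9 17" --pt "-15 -9 17" --pt "-15 -9 17" --pt "-15 -9 17" --pt "-15 -9 17" --twist '[0,0,0,0,0,0,0,0]'

```text
clock: 53.4
tcp_pos: [0.4948, 0.0035, 0.3766]
orientation: [-0.001, 0.664, 0.748, -0.001]
wrist_force: [0.5, -0.4, -1.0]
finger_gap: 0.0
grip_force: 0.0
```

Run:
```python
from h import *
T,S=cam('top'),cam('side')
s=env.get_state();print(s['tcp_pos'],s['orientation'],s['joint_pos'].round(2))
print('bench',blanks(T))
for x in inside(T,190): print(x,[q*1000 for q in eng(np.array(x[:2])/1000)])
v,u=np.mgrid[0:420,0:560]
d=np.stack([(u-T['cx'])/T['f'],-(v-T['cy'])/T['f'],-np.ones_like(u,float)],-1)*T['z_map'][...,None]
W=d@T['cam_to_world'][:3,:3].T+T['cam_to_world'][:3,3]
ex,ey=eng(W); m=(abs(ex)<.17)&(ey>.08)&(ey<.25)&(W[...,2]>.05)
for lo in np.arange(.08,.32,.03):
    q=m&(W[...,2]>lo)&(W[...,2]<lo+.03)
    if q.sum()>5: print('z',lo.round(2),q.sum(),'ye',np.percentile(ey[q],[2,50,98]).round(3),'xe',ex[q].min().round(3),ex[q].max().round(3))
a=cv2.resize(T['image'][140:290,130:400],None,fx=1.6,fy=1.6); b=cv2.resize(S['image'][20:170,190:390],None,fx=1.6,fy=1.6)
cv2.imwrite('pics/pre.png',np.hstack([a,b])[...,::-1])
```

```text
[0.49483681 0.00343962 0.37702586] [-8.56907819e-04  6.63680058e-01  7.48015869e-01 -5.53414032e-04] [-0.16  0.16  0.2   1.61 -0.    1.3 ]
bench []
(644.2, 153.7, 99, 51, -82.0, array([215., 190.])) [np.float64(83.91391827449918), np.float64(-15.847218046731816)]
z 0.08 881 ye [0.086 0.122 0.14 ] xe -0.139 0.158
z 0.11 347 ye [0.121 0.139 0.141] xe -0.16 0.157
z 0.14 337 ye [0.122 0.14  0.142] xe -0.16 0.158
z 0.17 360 ye [0.122 0.141 0.143] xe -0.161 0.156
z 0.2 338 ye [0.123 0.142 0.143] xe -0.161 0.157
z 0.23 65 ye [0.124 0.125 0.131] xe -0.16 0.157
z 0.26 545 ye [0.104 0.127 0.149] xe -0.161 0.159
z 0.29 757 ye [0.126 0.137 0.148] xe -0.16 0.158
```

View pics/pre.png

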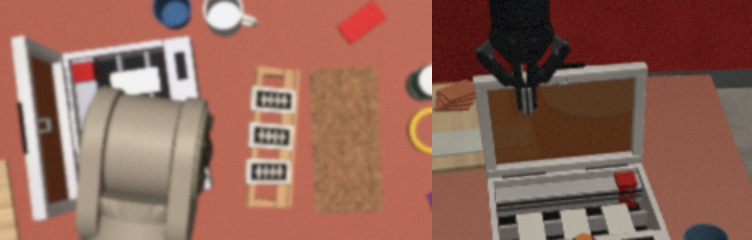

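All three blanks are on the bars. The lid stands upright with its outer face at about y_e 0.148 and its top at about z 0.30. I'll go over it and behind it with the fingers closed.

>>> jog_arm --gripper '[0,0,0,0,0,0,0,0]' --pt "0.7 6 0" --pt "1.4 12 0" --pt "2.1 18 0" --pt "2.8 24 0" --pt "3.5 30 0" --pt "4.1 35 0" --pt "4.1 35 0" --pt "4.1 35 0" --twist '[0,0,0,0,0,0,0,0]' --squeeze 40

```text
clock: 54.5
tcp_pos: [0.5357, 0.3532, 0.3773]
orientation: [-0.0, 0.664, 0.748, -0.001]
wrist_force: [-0.4, -0.7, -0.1]
finger_gap: 0.0004
grip_force: 0.0
```

>>> jog_arm --gripper '[0,0,0,0,0,0,0,0]' --pt "0 0 -3" --pt "0 0 -6" --pt "0 0 -9" --pt "0 0 -10.5" --pt "0 0 -10.5" --pt "0 0 -10.5" --pt "0 0 -10.5" --pt "0 0 -10.5" --twist '[0,0,0,0,0,0,0,0]'

```text
clock: 55.5
tcp_pos: [0.5361, 0.3532, 0.2739]
orientation: [0.0, 0.664, 0.748, 0.001]
wrist_force: [-0.0, 0.1, 0.1]
finger_gap: -0.0
grip_force: 0.0
```

>>> jog_arm --gripper '[0,0,0,0,0,0,0,0]' --pt "0.25 -2 0" --pt "0.45 -3.7 0" --pt "0.65 -5.5 0.2" --pt "0.85 -7.4 0.4" --pt "1.1 -9.3 0.4" --pt "1.3 -11.2 0.1" --pt "1.55 -13 -0.5" --pt "1.76 -14.8 -1.2" --twist '[0,0,0,0,0,0,0,0]'

```text
clock: 56.5
tcp_pos: [0.5535, 0.2037, 0.2609]
orientation: [0.0, 0.664, 0.748, 0.0]
wrist_force: [-0.8, 2.2, 0.1]
finger_gap: -0.0
grip_force: 1.0
```

>>> jog_arm --gripper '[0,0,0,0,0,0,0,0]' --pt "0.18 -1.5 -0.7" --pt "0.35 -3 -1.5" --pt "0.57 -4.8 -3.2" --pt "0.8 -6.7 -5.4" --pt "1.0 -8.3 -7.7" --pt "1.1 -9.2 -9.4" --pt "1.18 -9.9 -11.2" --pt "1.18 -9.9 -11.2" --twist '[0,0,0,0,0,0,0,0]'

```text
clock: 57.5
tcp_pos: [0.5641, 0.1048, 0.1475]
orientation: [-0.001, 0.664, 0.747, -0.001]
wrist_force: [-0.5, -0.4, 0.7]
finger_gap: -0.0001
grip_force: 0.7
```

Run:
```python
from h import *
S=cam('side'); save(S,'lid.png',(190,60,380,220),3)
print(env.get_state()['wrist_force'])
```

```text
[-0.36612924  0.38569439  0.97256588]
```

View pics/lid.png

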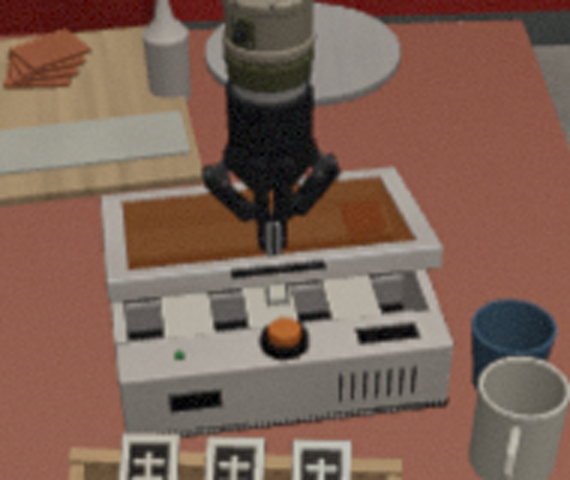

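>>> jog_arm --gripper '[0,0,0,0,0,0,0,0]' --pt "0.05 -0.4 -1" --pt "0.1 -0.8 -2" --pt "0.1 -0.8 -2.8" --pt "0.1 -0.8 -3.4" --pt "0.1 -0.8 -3.8" --pt "0.1 -0.8 -4.0" --pt "0.1 -0.8 -4.2" --pt "0.1 -0.8 -4.2" --twist '[0,0,0,0,0,0,0,0]'

```text
clock: 58.55
tcp_pos: [0.5666, 0.0977, 0.1093]
orientation: [0.001, 0.664, 0.748, 0.0]
wrist_force: [-4.6, -2.3, 16.9]
finger_gap: -0.0004
grip_force: 8.2
```

>>> jog_arm --gripper '[0,0,0,0,0,0,0,0]' --pt "0 0 -0.15" --pt "0 0 -0.3" --pt "0 0 -0.3" --pt "0 0 1" --pt "0 0 3" --pt "0 0 8" --pt "0 0 13" --pt "0 0 16" --twist '[0,0,0,0,0,0,0,0]'

```text
clock: 59.55
tcp_pos: [0.5666, 0.0985, 0.2693]
orientation: [0.001, 0.664, 0.748, 0.001]
wrist_force: [0.5, 0.4, -0.4]
finger_gap: -0.0001
grip_force: 0.0
```

>>> jog_arm --gripper '[0,0,0,0,0,0,0,0]' --pt "-4 3 2" --pt "-8 6 5" --pt "-12 10 5" --pt "-16 15 5" --pt "-18 20 5" --pt "-20 25 5" --pt "-20 30 5" --pt "-20 30 5" --twist '[0,0,0,0,0,0,0,0]'

```text
clock: 60.55
tcp_pos: [0.3652, 0.4009, 0.3155]
orientation: [-0.0, 0.662, 0.749, -0.001]
wrist_force: [0.3, -0.6, -0.2]
finger_gap: -0.0003
grip_force: 0.0
```

Run:
```python
from h import *
T,S=cam('top'),cam('side')
racked(T,165); racked(S,140)
a=cv2.resize(T['image'][130:290,130:420],None,fx=1.5,fy=1.5); b=cv2.resize(S['image'][100:260,190:390],None,fx=1.5,fy=1.5)
cv2.imwrite('pics/end.png',np.hstack([a,b])[...,::-1])
for p in [(0,-.08),(.1,-.08),(-.1,-.08)]:
    w=O+XE*p[0]+YE*p[1]; u,v=proj(T,[*w,.111]); print(pt(T,u,v).round(3))
print(env.get_state()['tcp_pos'])
```

```text
rack xr,s [[-72.8, 1.9], [49.2, 101.3], 2.1] s range -49.4 53.2
rack xr,s [[-0.1, 0.6], [101.3, 51.2], 89.8] s range -50.1 51.2
rack xr,s [[75.4, 0.8], [50.7, 101.9], 1.9] s range -50.3 51.9
rack xr,s [[77.9, -1.0], [48.8, 96.9], 1.5] s range -50.0 48.1
rack xr,s [[2.2, -0.7], [98.0, 48.9], 90.0] s range -49.7 48.3
rack xr,s [[-71.6, 0.5], [48.6, 94.8], 2.0] s range -47.7 48.6
[0.568 0.079 0.117]
[0.668 0.092 0.11 ]
[0.469 0.068 0.113]
[0.36562975 0.39820281 0.3161345 ]
```

View pics/end.png

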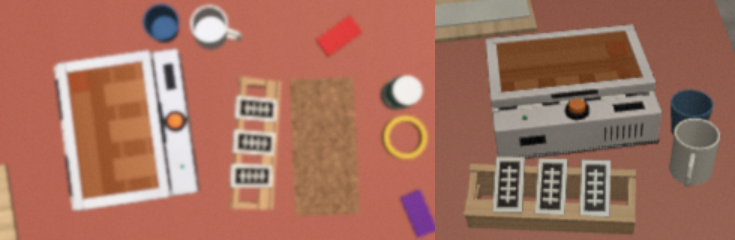

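```bash
python3 -c "
from workcell import env
print(env.hand_in())"
```

```text
the job is handed in; nothing more can be done
None
```

The job is handed in at about 61 s: by the last pictures, the three engraved tiles lie on the rack with their lower ends at the lip (one about 1 mm off and turned 2°), the three blanks lie across the bars, the lid is down and stayed down, and the mug, jar, cup and tape were not touched; hand-in returned no verdict.

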